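Free the stuck taper plug and re-hang the cabinet door

TASK

Put the blue test cabinet back in service: twist its stuck orange-handled taper plug about an eighth of a turn to break it free, draw it straight up out of the socket, and hang it by its T-bar across the two rails of the grey fork rack. Then take the yellow door out of its slotted stand and gently lower both hinge knuckles onto the cabinet's two pins, fully home, so that the door is left hanging closed across the doorway. Leave everything else on the table where it is.

Things in the scene. Friction and masses are not known exactly. Their poses are not given: they have to be found in the camera images.
- cabinet: Blue fixed cabinet, 110 (x) x 150 (y) x 110 mm high; origin: centre of its underside. Its open doorway is the +x side (x = 55 mm). A steel socket block, 60 mm square, stands through the lid up to z = 125 mm. At the doorway's +y side stick out two hinge brackets (x 40 to 80, y 75 to 93 mm), 12 mm thick, tops at z = 35 and 120 mm, each with an upright pin.
- socket (a point): Mouth of the plug's socket, on the socket's axis, at the top of the steel block (cabinet x = +15, y = 0, z = 125 mm). Same axes as the cabinet. The socket is about 37 mm wide.
- seat (a joint): Angle (rad) the plug has been twisted in its socket, anticlockwise from above positive; 0 at the start, stops at +-1.4. It sticks with about 0.2 N m. Either way will do: below 0.5 rad the plug cannot be pulled out, beyond 0.6 it is free (0.85 is safe). It keeps the angle after the plug has left.
- plug: Loose steel taper plug, 0.45 kg, 113 mm long, upright in the socket. Origin on its axis at the underside of its collar (50 mm across), which rests on the socket mouth; z up, x along its orange T-bar, which starts along the cabinet's x, overhanging the doorway in the door's way. The taper (34 mm across, with a 34 mm cross key) goes 50 mm down; above is a shank 18 mm across, then the T-bar.
- plug_bar (a point): Centre of the plug's T-bar, 55 mm above the plug's origin; bar 120 long (x), 16 wide, 16 mm high, square in section; its underside is 47 mm above the plug's origin.
- rack: Fixed grey fork rack: two upright plates, 10 mm thick and 90 mm long (x), at y = +-37 mm, gap 64 mm between them, plate tops at z = 120 mm, with red stops 12 mm high at their ends (x beyond +-38 mm). Origin at the centre of its underside. The plug hangs here with its T-bar across both plates (along rack y), its shank down in the gap.
- rack_top (a point): Middle of the rack's gap at the height of the plate tops (z = 120 mm above the rack's origin).
- stand: Fixed stand for the door: black base 90 x 150 mm, 10 mm thick, two grey walls 126 mm long along y leaving a 13 mm slot, wall tops at z = 60 mm. Origin at the centre of its underside. The door stands on the base in the slot.
- door: Loose yellow door, 0.45 kg, upright in the stand: 10 thick (x), 140 wide (y), 170 mm tall. Origin: middle of its bottom edge. Two 22 mm knuckles with 13 mm holes at y = 82, z 20-42 and 105-127 mm. Hung closed, its axes are the cabinet's, its origin at cabinet (69, 0, 15). Bring it from the front 28 to 48 mm too high (lower knuckle between lower pin and upper bracket), then straight down.
- door_top (a point): Middle of the door's top edge (170 mm above the door's origin); the edge is 10 mm thick and is a good place to grip from above.
- knuckle_low (a point): Underside of the lower knuckle, on its hole's axis. Axes as the door.
- knuckle_high (a point): Underside of the upper knuckle, on its hole's axis. Axes as the door.
- pin_low (a point): Foot of the lower pin on its bracket (cabinet x = 69, y = 82, z = 35 mm). Pin 10 mm across, 26 mm tall, the top 8 mm pointed. Axes as the cabinet.
- pin_high (a point): Foot of the upper pin on its bracket (cabinet x = 69, y = 82, z = 120 mm), same pin; the knuckle undersides rest on the brackets when the door is fully home. Axes as the cabinet.
- mug: Bystander, loose: white mug, 76 mm across, 90 mm tall; origin at the centre of its underside.
- spray: Bystander, loose: slim bottle with a red cap, 54 mm across, 190 mm tall; origin at the centre of its underside.
- tee: Bystander, loose: red pipe tee lying flat, 100 mm long, 54 mm flanges; origin at the centre of its underside.
- scanner: Bystander, loose: hand-held 3D scanner lying on its side: two silver heads and a black grip, 205 x 60 x 50 mm; origin at the centre of its underside.
- pipe: Bystander, loose: short copper-coloured pipe offcut standing on end, 58 mm across, 120 mm tall; origin at the centre of its underside.
- flange: Bystander, loose: loose steel flange ring, 100 mm across, 20 mm tall; origin at the centre of its underside.
- wrench: Bystander, loose: open-ended wrench lying flat, 180 mm long; origin at the centre of its underside.
Mind the look-alikes: they are no part of the job. There is more than one size of the door; the job needs the larger.

How it is judged:
On the way, in this order (a step that is already met when the one before it is completed fails the run):
1. the plug is twisted more than 0.6 rad either way while still seated ((value of joint seat above 0.6 rad or value of joint seat below -0.6 rad) and z of plug in the frame of socket below 0.012 m), for 0.05 s.
2. the plug is drawn out upright, clear above the socket (z of plug in the frame of socket above 0.055 m and angle between plug's own z axis and vertical below 0.35 rad), for 0.05 s.
3. the plug hangs by its T-bar in the fork rack, let go and at rest (x of plug in the frame of rack between -0.04 and 0.04 m and y of plug in the frame of rack between -0.025 and 0.025 m and z of plug in the frame of rack between 0.066 and 0.082 m and angle between plug's own z axis and vertical below 0.2 rad and contact force between the fingers and plug below 0.2 N and linear speed of plug below 0.03 m/s), for 0.2 s.
4. both knuckles are down on their pins, the door closed, let go and at rest (horizontal distance between knuckle_low and pin_low below 0.005 m and horizontal distance between knuckle_high and pin_high below 0.005 m and z of knuckle_low in the frame of pin_low between -0.004 and 0.006 m and z of knuckle_high in the frame of pin_high between -0.004 and 0.006 m and angle between the y axis of door and the y axis of cabinet, either way round below 0.22 rad and y of door_top in the frame of pin_high below -0.06 m and contact force between the fingers and door below 0.2 N and linear speed of door below 0.03 m/s), for 0.2 s.
At the end, for the whole second after the job is handed in: The plug hangs released and still by its T-bar across both rack plates (upright within 0.2 rad); the door hangs released and still, each knuckle within 5 mm of its pin's axis and 6 mm of its bracket, closed within 0.22 rad (all of step 3 and all of step 4); the robot touches nothing.
It fails at once if a bystander is disturbed (moved over 30 mm) (distance of any of mug, spray, tee, scanner, pipe, flange, wrench from where it was at the start of the episode above 0.03 m).
It fails at once if the door is dropped or slammed onto its pins (faster than 0.4 m/s near them) (linear speed of door above 0.4 m/s and distance between knuckle_low and pin_low below 0.06 m).
It also fails if it takes over 58 s, if anything falls off the work surface, if the arm or the gripper's body presses on something with over 40 N, if the wrist force passes 120 N, or if a joint passes its speed limit or range.

ROBOT

A 6-joint arm with a two-finger parallel gripper is mounted at the origin on the work surface. World frame = base frame: x ahead of the robot, y to its left, z up, the work surface at z = 0. Lengths are in m, angles in rad, forces in N, time in s.
With the tool pointing down it reaches from about 0.3 to 0.775 m from the base axis. Payload 14.6 kg.
Tool frame: the origin (TCP) lies between the finger pads; the fingertips stand 19 mm ahead of it and the grasp point (between the pads) is the TCP (r.tip_extent is the distance from the TCP to the fingertips, in m); z points along the fingers, y is the line along which they close (so a half turn about z gives the same grasp; the last joint's range is limited). The gripper opens to 85 mm and grips with 20 to 120 N. Pads are 22 mm wide; open, the fingers measure 114 mm over their backs; the gripper's body (76 mm by 85 mm) begins 54 mm behind the grasp point. The pads swing forward as they close: fully open they stand 13 mm farther back than shut.
Start: joints at [-1.192, 0.3, 1.521, -0, 1.321, -0.067], TCP at [0.237, -0.496, 0.25] pointing down, gripper open.
Joint ranges: [-3.03, 3.03], [-0.79, 2.21], [0.23, 2.52], [-1.04, 4.18], [0, 3.07], [-2.55, 2.55]. Speed limits (rad/s): [2.22, 2.22, 2.57, 3.14, 3.14, 3.14].

INTERFACE

Orientations are given as a rotation vector (axis times angle).
In Python, from station import telemetry, imaging, r gives the robot as it stands. The module is installed in compiled form; this text tells all that it offers.
- The arm moves only by the tool step_arm, never from a script. Its argument "series" is a list of rows, each a list of 7 numbers: the turn, a rotation vector about the tool's x, y, z as a fraction of full scale, then the shift along the tool's x, y, z as a fraction of full scale, then the closure in counts, from 0 (fully open) to 255 (shut). A call has 1 to 5 rows; each row is the pose to reach, as a shift and turn from the pose commanded when the call began, along the tool's axes at that moment; what a row does not reach only later rows make up. Full scale, the value 1, is 0.2 m for a shift and 45 degrees for a turn. A row lasts 1/10 s, in which the tool goes at most 50 mm and 8.59 degrees, less where a joint would pass 70% of its speed; a pose out of reach is approached as far as the arm can. A call with a number of a shift or a turn outside -1 to 1 is refused whole. A call with a gripper value outside its range is refused whole. The fingers move at their own pace and stop on an object; the grip force is fixed at half the most. Time passes only in rows, so rows that repeat a pose let the fingers close. It gives the time, the measured TCP pose, the force, the opening and the grip force at its end, in the units of the state.
- telemetry.get_state(): the state, without advancing time (a new reading comes with each control period).
- imaging.snapshot(name): name is "side" or "top"; returns (picture, depth): 480x640x3 uint8, red, green, blue; 480x640 float32, m along the optical axis (not along the pixel's ray), 0 where there is no reading.
- imaging.camera_info(name): a dict with "mtx" (3x3 intrinsics, pixels), "extrinsics" (4x4, takes a point from world to camera coordinates). Camera axes: x right, y up, looking along -z (the intrinsics and any distortion apply to the point x, -y, -z); pixel columns grow to the right and rows downward; lengths in m; the calibration is good to about 2 mm. A picture is of the moment at which its call begins. camera_info takes no time and is no camera call.
- r.finish_job(): hands the job in; it is judged then, once.
The state is a dict: "clock": time; "joints": joint angles; "dq": joint speeds; "joint_torque": joint torques, N m; "tcp_pos": TCP position; "tool_rot": TCP orientation; "ft_force": force on the tool from outside, world axes, zero at the start; "wrist_torque": the same for the moment, N m; "grip_width": opening from 0.0 (shut) to 1.0 (fully open); "finger_force": force on a finger pad.
Only numpy, scipy, OpenCV 4.12 (cv2) and the standard library are available. Lean on these libraries where they do the work, as an engineer would, in place of code of your own. Each camera call takes 0.05 s, during which the arm holds its last target. There are 200 camera calls.

## Working session

There is one attempt and no reset: what is moved stays moved. The work goes in short steps, Python scripts to look and compute and a tool call to move; the robot and the scene stay as the last step left them, time stands still between calls to the robot, and variables do not carry over. Pictures are saved under pics/ and viewed, at most 10 in all, crops included, and the job is handed in when it is done.

Besides the shell and the picture viewer there is one more tool, called after "Request:" by a JSON object that holds its "op" and its "data", one argument or row to a line. step_arm: Moves the arm, as the interface text tells. Shift numbers are shares of 0.2 m and turn numbers shares of 45 degrees, none past 1 either way. Its arguments: {"type":"object","properties":{"series":{"type":"array","items":{"type":"array","items":{"type":"number"}}}},"required":["series"]}

```bash
mkdir -p pics
cat > h.py <<'E'
import numpy as np, cv2
from station import telemetry, imaging, r
from scipy.spatial.transform import Rotation as R
def cloud(name):
    im,d=imaging.snapshot(name); ci=imaging.camera_info(name)
    K=np.array(ci['mtx']);E=np.array(ci['extrinsics'])
    v,u=np.mgrid[:480,:640]
    p=np.stack([(u-K[0,2])/K[0,0]*d,-(v-K[1,2])/K[1,1]*d,-d],-1)
    w=(p-E[:3,3])@E[:3,:3]
    w[d==0]=np.nan
    return im,d,w
E
python3 - <<'E'
from h import *
for n in ['top','side']:
    im,d,w=cloud(n); cv2.imwrite(f'pics/{n}0.png',im[:,:,::-1]); np.savez(f'{n}0.npz',im=im,d=d,w=w)
    print(imaging.camera_info(n))
print(telemetry.get_state())
E
```

```text
{'mtx': array([[509.27902411,   0.        , 311.94388635],
       [  0.        , 509.27902411, 238.15511796],
       [  0.        ,   0.        ,   1.        ]]), 'extrinsics': array([[-0.00773286, -0.99991899,  0.01011053,  0.01928304],
       [ 0.9962498 , -0.00683235,  0.08625349, -0.56136835],
       [-0.08617742,  0.0107396 ,  0.99622192, -1.48862503],
       [ 0.        ,  0.        ,  0.        ,  1.        ]])}
{'mtx': array([[519.40617639,   0.        , 320.77782119],
       [  0.        , 519.40617639, 241.53120952],
       [  0.        ,   0.        ,   1.        ]]), 'extrinsics': array([[-0.77660506, -0.6299807 ,  0.00298319,  0.40990337],
       [ 0.36747808, -0.44915007,  0.8143857 , -0.30774941],
       [-0.51170737,  0.63355232,  0.58031631, -1.22960447],
       [ 0.        ,  0.        ,  0.        ,  1.        ]])}
{'clock': 0.1, 'joints': array([-1.19159869e+00,  3.00419887e-01,  1.52148950e+00, -1.45047438e-05,
        1.32069541e+00, -6.66224213e-02]), 'dq': array([-0.0002759 , -0.00050089, -0.00280721, -0.0007605 ,  0.00268551,
        0.00046538]), 'joint_torque': array([ 1.37026982e-03, -5.44376349e+01, -3.62370014e+01, -8.35035780e-05,
        3.03404748e-03, -2.01785400e-05]), 'tcp_pos': array([ 0.23707636, -0.49608423,  0.24978814]), 'tool_rot': array([-3.06289000e+00, -6.94292412e-01,  2.69185150e-04]), 'ft_force': array([ 0.76725386, -0.01249218,  0.50883594]), 'wrist_torque': array([-0.04630047,  0.05088062,  0.09072499]), 'finger_force': 0.0, 'grip_width': 1.0006294447935549}
```

View pics/top0.png

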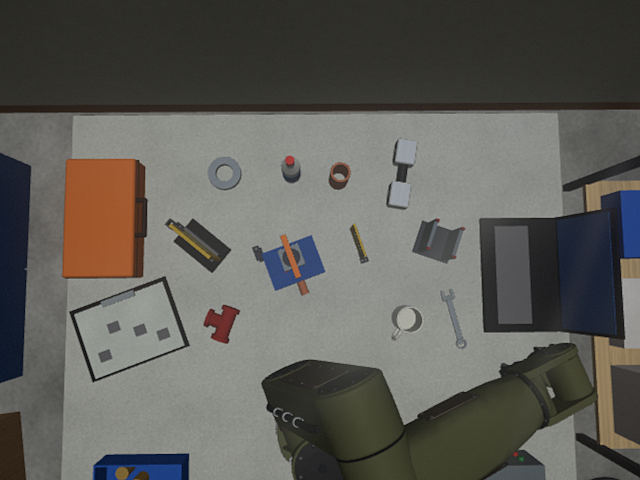

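View pics/side0.png

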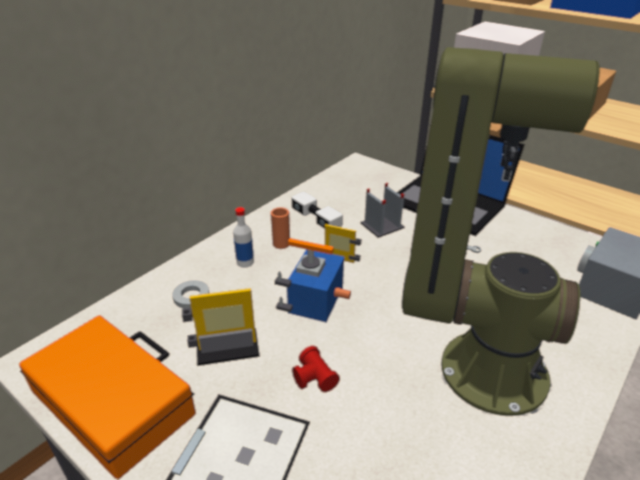

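The top view shows the cabinet at (292,262) with the T-bar from (283,237) to about (298,275). The brackets are at (258,254), the large door in its stand at (195,242), the rack at (438,240) and the small decoy door at (360,243).

```bash
cat > m.py <<'E'
from h import *
def rect(q,name):
    q=q.astype(np.float32); (c,s,a)=cv2.minAreaRect(q[:,:2]*1000); 
    b=cv2.boxPoints((c,s,a)); e=[b[1]-b[0],b[2]-b[1]]; e=max(e,key=np.linalg.norm)
    ang=np.degrees(np.arctan2(e[1],e[0]))%180
    print(name,len(q),'c',np.round(c,1),'s',np.round(s,1),'longaxis',round(float(ang),1),'med z',round(float(np.median(q[:,2])),4))
def run(f,n):
    z=np.load(f); im,w=z['im'],z['w']; hsv=cv2.cvtColor(im,cv2.COLOR_RGB2HSV)
    H,S,V=[hsv[...,i].astype(int) for i in range(3)]
    X,Y,Z=w[...,0],w[...,1],w[...,2]; v,u=np.mgrid[:480,:640]
    ok=~np.isnan(Z)
    def box(a,b,c,d): return (u>=a)&(u<=b)&(v>=c)&(v<=d)&ok
    return im,w,H,S,V,X,Y,Z,box
if __name__=='__main__':
    im,w,H,S,V,X,Y,Z,box=run('top0.npz','top')
    B=box(245,335,220,305)
    rect(w[B&(H>100)&(H<130)&(S>120)&(abs(Z-.11)<.012)],'lid')
    m=B&(H<16)&(S>120)&(Z>.155); rect(w[m],'bar')
    m=B&(S<70)&(abs(Z-.125)<.01); rect(w[m],'block')
    m=B&(u<268) if False else B&(S<90)&(X>0)&(Z>.10); 
    A=box(155,240,205,280)
    m=A&(H>15)&(H<35)&(S>100)&(Z>.15); rect(w[m],'doortop')
    m=A&(S<90)&(abs(Z-.06)<.012); rect(w[m],'standwalls')
    C=box(405,475,205,275)
    m=C&(abs(Z-.12)<.012); rect(w[m],'racktops+stops'); m=C&(abs(Z-.12)<.012)
    n,l=cv2.connectedComponents(m.astype(np.uint8))
    for i in range(1,n):
        if (l==i).sum()>8: rect(w[l==i],f'rack{i}')
    m=C&(H<10)&(S>100)&(Z>.115); n,l=cv2.connectedComponents(m.astype(np.uint8))
    for i in range(1,n): print('stop',np.round(w[l==i].mean(0),4),(l==i).sum())
    z=B&(Z>.1)&(Z<.15)&(Y>.06); 
    for nm,bx in dict(mug=(385,430,300,345),spray=(275,305,150,185),tee=(200,245,300,345),pipe=(325,355,158,192),scan=(385,420,135,212),flange=(205,245,155,192),wrench=(440,470,288,350),small=(345,372,220,265)).items():
        m=box(*bx)&(Z>.012); print(nm,np.round([X[m].min(),X[m].max(),Y[m].min(),Y[m].max(),Z[m].max()],3))
E
python3 m.py
```

```text
lid 1384 c [486.8  70.2] s [108.3 146.4] longaxis 110.4 med z 0.1093
bar 239 c [500.3  75.1] s [118.   14.5] longaxis 19.9 med z 0.1872
block 385 c [503.4 107.3] s [124.8 119.5] longaxis 32.0 med z 0.1254
doortop 214 c [542.5 343.7] s [138.8   9.7] longaxis 50.5 med z 0.1783
standwalls 166 c [550.1 353.5] s [162.9  29.1] longaxis 50.4 med z 0.0586
racktops+stops 295 c [ 549.1 -351.9] s [86.8 91. ] longaxis 161.0 med z 0.1196
rack1 141 c [ 561.3 -316.7] s [12. 91.] longaxis 160.6 med z 0.1196
rack2 154 c [ 537.3 -387. ] s [11.8 90.7] longaxis 160.2 med z 0.1197
stop [ 0.6017 -0.3308  0.1323] 6
stop [ 0.5773 -0.4037  0.1279] 4
stop [ 0.5237 -0.303   0.1329] 5
stop [ 0.4991 -0.3763  0.1292] 5
mug [ 0.265  0.362 -0.292 -0.21   0.096]
spray [0.729 0.779 0.051 0.103 0.195]
tee [0.258 0.367 0.229 0.331 0.061]
pipe [ 0.71   0.767 -0.09  -0.035  0.128]
scan [ 0.647  0.855 -0.297 -0.207  0.06 ]
flange [0.711 0.81  0.23  0.33  0.032]
wrench [ 0.238  0.402 -0.433 -0.372  0.018]
small [ 0.487  0.593 -0.142 -0.097  0.124]
```

```bash
cat > p.py <<'E'
# plan(list of (x,y,z,psi_deg)) from the measured pose: fractions of turn z and shift xyz per leg
from h import *
def pose():
    s=telemetry.get_state(); M=R.from_rotvec(s['tool_rot']).as_matrix()
    return s,M
def plan(T):
    s,M=pose(); p=s['tcp_pos']; psi=np.degrees(np.arctan2(M[1,0],M[0,0]))
    print('t',s['clock'],'p',np.round(p,4),'psi',round(psi,2),'tilt',np.round(M[:,2],4))
    for i,t in enumerate(T):
        d=np.array(t[:3])-p; a=np.radians(psi)
        l=np.array([d[0]*np.cos(a)+d[1]*np.sin(a), d[0]*np.sin(a)-d[1]*np.cos(a), -d[2]])
        if i==0: l=M.T@d
        print('turn',round(-((t[3]-psi+180)%360-180)/45,4),'shift',np.round(l/.2,4),'len',round(float(np.linalg.norm(l)),3)); p=np.array(t[:3]);psi=t[3]
E
python3 -c "
from p import *
plan([(.31,-.33,.27,20),(.375,-.2,.27,20),(.44,-.06,.27,20),(.5006,.0752,.27,20.1),(.5006,.0752,.18,20.1)])"
```

```text
t 0.1 p [ 0.2371 -0.4961  0.2498] psi 25.54 tilt [-4.e-04  9.e-04 -1.e+00]
turn 0.1232 shift [ 0.6871 -0.5921 -0.1004] len 0.183
turn 0.0 shift [ 0.5277 -0.4996 -0.    ] len 0.145
turn 0.0 shift [ 0.5448 -0.5466 -0.    ] len 0.154
turn -0.0022 shift [ 0.5159 -0.5316 -0.    ] len 0.148
turn -0.0 shift [0.   0.   0.45] len 0.09
```

Request:
{"op": "step_arm", "data": {
  "series": [
    [0,0,0.123,0.687,-0.592,-0.1,0],
    [0,0,0.123,0.687,-0.592,-0.1,0],
    [0,0,0.123,0.687,-0.592,-0.1,0],
    [0,0,0.123,0.687,-0.592,-0.1,0]
  ]
}}

```text
clock: 0.5
tcp_pos: [0.3107, -0.3277, 0.2705]
tool_rot: [-3.093, -0.547, -0.0]
ft_force: [0.3, 0.4, -0.8]
grip_width: 1.0
finger_force: 0.0
```

Request:
{"op": "step_arm", "data": {
  "series": [
    [0,0,0,0.528,-0.5,0,0],
    [0,0,0,0.528,-0.5,0,0],
    [0,0,0,0.528,-0.5,0,0],
    [0,0,0,0.528,-0.5,0,0]
  ]
}}

```text
clock: 0.9
tcp_pos: [0.3765, -0.1963, 0.2703]
tool_rot: [-3.092, -0.554, -0.001]
ft_force: [-0.1, -0.3, -0.8]
grip_width: 1.0
finger_force: 0.0
```

Request:
{"op": "step_arm", "data": {
  "series": [
    [0,0,0,0.545,-0.547,0,0],
    [0,0,0,0.545,-0.547,0,0],
    [0,0,0,0.545,-0.547,0,0],
    [0,0,0,0.545,-0.547,0,0]
  ]
}}

```text
clock: 1.3
tcp_pos: [0.4412, -0.0566, 0.27]
tool_rot: [-3.092, -0.552, 0.0]
ft_force: [-0.3, -0.6, 0.5]
grip_width: 0.996
finger_force: 0.0
```

Request:
{"op": "step_arm", "data": {
  "series": [
    [0,0,-0.002,0.516,-0.532,0,0],
    [0,0,-0.002,0.516,-0.532,0,0],
    [0,0,-0.002,0.516,-0.532,0,0],
    [0,0,-0.002,0.516,-0.532,0,0],
    [0,0,-0.002,0.516,-0.532,0,0]
  ]
}}

```text
clock: 1.8
tcp_pos: [0.5006, 0.075, 0.2697]
tool_rot: [3.093, 0.55, -0.002]
ft_force: [-1.0, -1.7, -0.0]
grip_width: 1.002
finger_force: 0.0
```

```bash
python3 -c "
from p import *
plan([(.5006,.0752,.18,20.1)])"
```

```text
t 1.8 p [0.5006 0.075  0.2697] psi 20.17 tilt [-1.2e-03 -4.0e-04 -1.0e+00]
turn 0.0014 shift [ 0.0008 -0.0008  0.4484] len 0.09
```

Request:
{"op": "step_arm", "data": {
  "series": [
    [0,0,0,0,0,0.2,0],
    [0,0,0,0,0,0.4,0],
    [0,0,0,0,0,0.45,0],
    [0,0,0,0,0,0.45,0],
    [0,0,0,0,0,0.45,150]
  ]
}}

```text
clock: 2.3
tcp_pos: [0.5014, 0.0746, 0.1821]
tool_rot: [3.093, 0.547, 0.003]
ft_force: [-0.7, -0.1, 0.6]
grip_width: 0.86
finger_force: 0.0
```

Request:
{"op": "step_arm", "data": {
  "series": [
    [0,0,0,0,0,0,255],
    [0,0,0,0,0,0,255],
    [0,0,0,0,0,0,255],
    [0,0,0,0,0,0,255],
    [0,0,0,0,0,0,255]
  ]
}}

```text
clock: 2.8
tcp_pos: [0.5008, 0.0757, 0.1809]
tool_rot: [-3.093, -0.549, -0.001]
ft_force: [-2.9, 2.9, 5.3]
grip_width: 0.175
finger_force: 58.7
```

Request:
{"op": "step_arm", "data": {
  "series": [
    [0,0,0,0,0,0,255],
    [0,0,0,0,0,0,255],
    [0,0,0,0,0,0,255]
  ]
}}

```text
clock: 3.1
tcp_pos: [0.5007, 0.0757, 0.1809]
tool_rot: [-3.093, -0.549, -0.001]
ft_force: [-2.7, 3.2, 6.0]
grip_width: 0.175
finger_force: 58.8
```

Request:
{"op": "step_arm", "data": {
  "series": [
    [0,0,-0.14,0,0,0,255],
    [0,0,-0.28,0,0,0,255],
    [0,0,-0.42,0,0,0,255],
    [0,0,-0.56,0,0,0,255],
    [0,0,-0.56,0,0,0,255]
  ]
}}

```text
clock: 3.6
tcp_pos: [0.5008, 0.0753, 0.1808]
tool_rot: [2.897, 1.215, 0.001]
ft_force: [-2.4, 1.4, 4.9]
grip_width: 0.176
finger_force: 59.2
```

Request:
{"op": "step_arm", "data": {
  "series": [
    [0,0,-0.14,0,0,0,255],
    [0,0,-0.28,0,0,0,255],
    [0,0,-0.42,0,0,0,255],
    [0,0,-0.555,0,0,0,255],
    [0,0,-0.555,0,0,0,255]
  ]
}}

```text
clock: 4.1
tcp_pos: [0.5009, 0.0753, 0.1808]
tool_rot: [2.567, 1.81, 0.002]
ft_force: [-1.1, 0.2, 4.6]
grip_width: 0.18
finger_force: 58.9
```

Request:
{"op": "step_arm", "data": {
  "series": [
    [0,0,0,0,0,0,255],
    [0,0,0,0,0,0,255]
  ]
}}

```text
clock: 4.3
tcp_pos: [0.5009, 0.0753, 0.1808]
tool_rot: [2.571, 1.804, 0.001]
ft_force: [-0.7, 0.7, 6.1]
grip_width: 0.174
finger_force: 58.8
```

```bash
python3 -c "
from p import *
z=cloud('top'); np.savez('top1.npz',im=z[0],d=z[1],w=z[2])
from m import *
im,w,H,S,V,X,Y,Z,box=run('top1.npz','t')
m=box(245,335,220,305)&(H<16)&(S>120)&(Z>.155)&(Z<.2); rect(w[m],'bar')
plan([(.5006,.0752,.181,70.3)])"
```

```text
bar 5 c [485.6  34.7] s [13.6  1.3] longaxis 13.5 med z 0.1891
t 4.35 p [0.5009 0.0754 0.1808] psi 70.1 tilt [ 0.0012  0.     -1.    ]
turn -0.0044 shift [-0.0014 -0.0013 -0.001 ] len 0.0
```

Request:
{"op": "step_arm", "data": {
  "series": [
    [0,0,0,0,0,-0.1,255],
    [0,0,0,0,0,-0.25,255],
    [0,0,0,0,0,-0.45,255],
    [0,0,0,0,0,-0.7,255],
    [0,0,0,0,0,-0.7,255]
  ]
}}

```text
clock: 4.85
tcp_pos: [0.5018, 0.0754, 0.3261]
tool_rot: [2.568, 1.802, 0.012]
ft_force: [0.8, 0.5, -3.9]
grip_width: 0.169
finger_force: 60.2
```

```bash
python3 -c "
from p import *
plan([(.517,-.067,.32,70.3),(.533,-.21,.32,70.3),(.5492,-.3519,.32,70.3),(.5492,-.3519,.132,70.3)])"
```

```text
t 4.85 p [0.5018 0.0754 0.3261] psi 70.11 tilt [ 9.1e-03  5.0e-04 -1.0e+00]
turn -0.0041 shift [-0.6438  0.3135  0.0311] len 0.143
turn -0.0 shift [-0.6462  0.3163 -0.    ] len 0.144
turn -0.0 shift [-0.6407  0.3154 -0.    ] len 0.143
turn -0.0 shift [0.   0.   0.94] len 0.188
```

Request:
{"op": "step_arm", "data": {
  "series": [
    [0,0,0,-0.22,0.105,0,255],
    [0,0,0,-0.43,0.21,0,255],
    [0,0,0,-0.643,0.314,0,255],
    [0,0,0,-0.643,0.314,0,255]
  ]
}}

```text
clock: 5.25
tcp_pos: [0.5161, -0.0714, 0.3183]
tool_rot: [-2.575, -1.798, 0.004]
ft_force: [-0.5, 1.2, -4.0]
grip_width: 0.176
finger_force: 60.0
```

Request:
{"op": "step_arm", "data": {
  "series": [
    [0,0,0,-0.22,0.105,0,255],
    [0,0,0,-0.43,0.21,0,255],
    [0,0,0,-0.646,0.316,0,255],
    [0,0,0,-0.646,0.316,0,255]
  ]
}}

```text
clock: 5.65
tcp_pos: [0.5317, -0.2143, 0.3178]
tool_rot: [-2.574, -1.798, 0.004]
ft_force: [0.1, 0.3, -4.7]
grip_width: 0.173
finger_force: 60.3
```

Request:
{"op": "step_arm", "data": {
  "series": [
    [0,0,0,-0.22,0.105,0,255],
    [0,0,0,-0.43,0.21,0,255],
    [0,0,0,-0.641,0.315,0,255],
    [0,0,0,-0.641,0.315,0,255],
    [0,0,0,-0.641,0.315,0,255]
  ]
}}

```text
clock: 6.15
tcp_pos: [0.548, -0.3522, 0.3179]
tool_rot: [-2.569, -1.802, 0.002]
ft_force: [-0.0, 0.3, -4.2]
grip_width: 0.176
finger_force: 60.8
```

```bash
python3 -c "
from p import *
plan([(.5492,-.3519,.26,70.3),(.5492,-.3519,.132,70.3)])
im,d,w=cloud('side');cv2.imwrite('pics/s1.png',im[:,:,::-1])"
```

```text
t 6.15 p [ 0.548  -0.3522  0.3179] psi 70.1 tilt [-0.0027  0.0021 -1.    ]
turn -0.0044 shift [0.0031 0.0059 0.2897] len 0.058
turn -0.0 shift [0.   0.   0.64] len 0.128
```

View pics/s1.png

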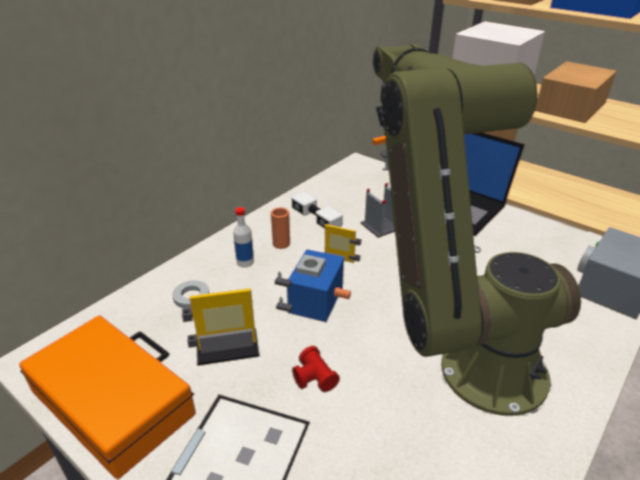

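The side view shows the plug held, with its bar end at (380,140), and the socket empty at (312,262). I'll lower the plug into the rack.

Request:
{"op": "step_arm", "data": {
  "series": [
    [0,0,-0.004,0.003,0.006,0.15,255],
    [0,0,-0.004,0.003,0.006,0.3,255],
    [0,0,-0.004,0.003,0.006,0.45,255],
    [0,0,-0.004,0.003,0.006,0.55,255],
    [0,0,-0.004,0.003,0.006,0.55,255]
  ]
}}

```text
clock: 6.7
tcp_pos: [0.549, -0.3496, 0.2072]
tool_rot: [-2.561, -1.81, 0.003]
ft_force: [-0.5, 0.1, -4.3]
grip_width: 0.177
finger_force: 60.7
```

Request:
{"op": "step_arm", "data": {
  "series": [
    [0,0,0,0,0,0.1,255],
    [0,0,0,0,0,0.2,255],
    [0,0,0,0,0,0.3,255],
    [0,0,0,0,0,0.365,255],
    [0,0,0,0,0,0.365,255]
  ]
}}

```text
clock: 7.2
tcp_pos: [0.5495, -0.3509, 0.1365]
tool_rot: [-2.565, -1.812, 0.001]
ft_force: [-0.2, 0.2, -3.0]
grip_width: 0.174
finger_force: 60.8
```

```bash
python3 -c "
from p import *
plan([(.5492,-.3519,.129,70.3)]);print(telemetry.get_state()['ft_force'])
im,d,w=cloud('side');np.savez('s2.npz',im=im,d=d,w=w);cv2.imwrite('pics/s2.png',cv2.resize(im[100:260,300:460,::-1],(640,640))[:600])"
```

```text
t 7.2 p [ 0.5495 -0.3509  0.1365] psi 70.47 tilt [-0.0015  0.0011 -1.    ]
turn 0.0039 shift [-0.0051  0.0005  0.0376] len 0.008
[-0.20309475  0.19835499 -3.01917945]
```

View pics/s2.png

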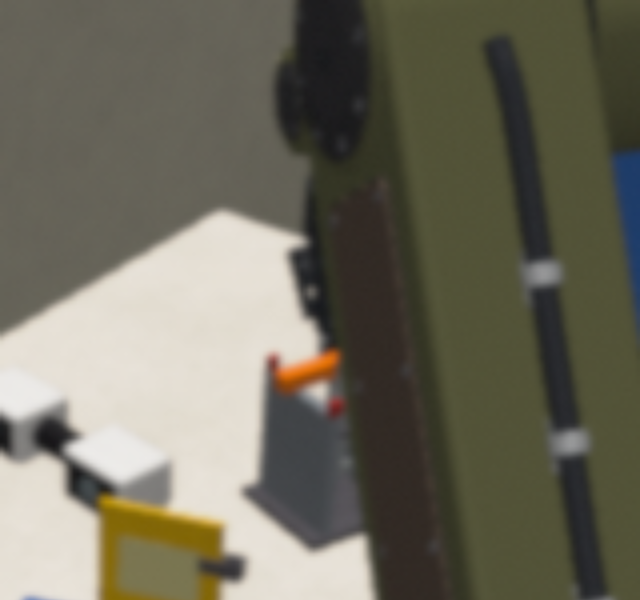

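The crop shows the T-bar at (305,372), between the red stops and just above the near plate. I'll go down the last 8 mm and release.

Request:
{"op": "step_arm", "data": {
  "series": [
    [0,0,0,0,0,0.02,255],
    [0,0,0,0,0,0.035,255],
    [0,0,0,0,0,0.04,255],
    [0,0,0,0,0,0.04,255],
    [0,0,0,0,0,0.04,255]
  ]
}}

```text
clock: 7.75
tcp_pos: [0.5496, -0.3517, 0.1295]
tool_rot: [2.566, 1.812, 0.0]
ft_force: [0.6, -0.3, -4.6]
grip_width: 0.176
finger_force: 60.8
```

Request:
{"op": "step_arm", "data": {
  "series": [
    [0,0,0,0,0,0,120],
    [0,0,0,0,0,0,60],
    [0,0,0,0,0,0,0],
    [0,0,0,0,0,0,0],
    [0,0,0,0,0,0,0]
  ]
}}

```text
clock: 8.25
tcp_pos: [0.5496, -0.3517, 0.1294]
tool_rot: [2.566, 1.812, 0.0]
ft_force: [0.7, 0.6, -0.8]
grip_width: 0.994
finger_force: 0.0
```

Request:
{"op": "step_arm", "data": {
  "series": [
    [0,0,0,0,0,0,0],
    [0,0,0,0,0,-0.15,0],
    [0,0,0,0,0,-0.35,0],
    [0,0,0,0,0,-0.6,0],
    [0,0,0,0,0,-0.7,0]
  ]
}}

```text
clock: 8.75
tcp_pos: [0.5502, -0.3521, 0.2748]
tool_rot: [2.561, 1.809, 0.003]
ft_force: [0.4, 0.4, -0.5]
grip_width: 1.001
finger_force: 0.0
```

```bash
python3 -c "
from p import *
plan([(.49,-.18,.27,110),(.45,0,.27,85),(.49,.18,.27,60),(.5425,.3437,.27,50.5),(.5425,.3437,.168,50.5)])"
```

```text
t 8.75 p [ 0.5502 -0.3521  0.2748] psi 70.45 tilt [ 0.0053 -0.0038 -1.    ]
turn -0.8788 shift [ 0.7101 -0.5715  0.019 ] len 0.182
turn 0.5556 shift [ 0.9141  0.1199 -0.    ] len 0.184
turn 0.5556 shift [ 0.914   0.1208 -0.    ] len 0.184
turn 0.2111 shift [ 0.8401 -0.1819 -0.    ] len 0.172
turn -0.0 shift [0.   0.   0.51] len 0.102
```

```bash
python3 -c "
from p import *
plan([(.50,-.175,.27,60),(.48,0,.27,50.5),(.50,.18,.27,50.5),(.5425,.3437,.27,50.5),(.5425,.3437,.168,50.5)])
im,d,w=cloud('top');np.savez('top2.npz',im=im,d=d,w=w)
from m import *
im,w,H,S,V,X,Y,Z,box=run('top2.npz','t')
m=box(400,480,190,290)&(H<16)&(S>120)&(Z>.12)&(Z<.16); rect(w[m],'bar')
"
```

```text
t 8.75 p [ 0.5502 -0.3521  0.2748] psi 70.45 tilt [ 0.0053 -0.0038 -1.    ]
turn 0.2323 shift [ 0.7504 -0.5327  0.0191] len 0.184
turn 0.2111 shift [ 0.7078 -0.5241 -0.    ] len 0.176
turn -0.0 shift [ 0.7581 -0.4953 -0.    ] len 0.181
turn -0.0 shift [ 0.7667 -0.3567 -0.    ] len 0.169
turn -0.0 shift [0.   0.   0.51] len 0.102
bar 133 c [ 562.9 -318.4] s [64.  63.5] longaxis 25.9 med z 0.1356
```

Request:
{"op": "step_arm", "data": {
  "series": [
    [0,0,0.232,0.75,-0.533,0.019,0],
    [0,0,0.232,0.75,-0.533,0.019,0],
    [0,0,0.232,0.75,-0.533,0.019,0],
    [0,0,0.232,0.75,-0.533,0.019,0],
    [0,0,0.232,0.75,-0.533,0.019,0]
  ]
}}

```text
clock: 9.3
tcp_pos: [0.4986, -0.1715, 0.2658]
tool_rot: [-2.718, -1.575, -0.001]
ft_force: [0.4, 0.3, 0.6]
grip_width: 0.997
finger_force: 0.0
```

Request:
{"op": "step_arm", "data": {
  "series": [
    [0,0,0.211,0.708,-0.524,0,0],
    [0,0,0.211,0.708,-0.524,0,0],
    [0,0,0.211,0.708,-0.524,0,0],
    [0,0,0.211,0.708,-0.524,0,0],
    [0,0,0.211,0.708,-0.524,0,0]
  ]
}}

```text
clock: 9.8
tcp_pos: [0.4792, 0.0028, 0.2655]
tool_rot: [-2.839, -1.345, -0.001]
ft_force: [-0.6, 0.1, 0.0]
grip_width: 0.998
finger_force: 0.0
```

Request:
{"op": "step_arm", "data": {
  "series": [
    [0,0,0,0.758,-0.495,0,0],
    [0,0,0,0.758,-0.495,0,0],
    [0,0,0,0.758,-0.495,0,0],
    [0,0,0,0.758,-0.495,0,0],
    [0,0,0,0.758,-0.495,0,0]
  ]
}}

```text
clock: 10.3
tcp_pos: [0.4998, 0.1825, 0.2649]
tool_rot: [-2.839, -1.344, 0.001]
ft_force: [1.1, -1.3, 0.5]
grip_width: 1.001
finger_force: 0.0
```

Request:
{"op": "step_arm", "data": {
  "series": [
    [0,0,0,0.767,-0.357,0,0],
    [0,0,0,0.767,-0.357,0,0],
    [0,0,0,0.767,-0.357,0,0],
    [0,0,0,0.767,-0.357,0,0],
    [0,0,0,0.767,-0.357,0,0]
  ]
}}

```text
clock: 10.8
tcp_pos: [0.5426, 0.3449, 0.2641]
tool_rot: [2.84, 1.342, -0.002]
ft_force: [-0.8, -1.1, -0.1]
grip_width: 1.002
finger_force: 0.0
```

```bash
python3 -c "
from p import *
plan([(.5425,.3437,.168,50.5)])
im,d,w=cloud('top');np.savez('top2.npz',im=im,d=d,w=w);cv2.imwrite('pics/t2.png',cv2.resize(im[180:330,150:350,::-1],(800,600),interpolation=cv2.INTER_CUBIC))
from m import *
im,w,H,S,V,X,Y,Z,box=run('top2.npz','t')
m=box(400,480,190,290)&(H>8)&(H<20)&(S>120)&(Z>.125)&(Z<.16); rect(w[m],'bar')
B=box(245,335,220,305)
rect(w[B&(H>100)&(H<130)&(S>120)&(abs(Z-.11)<.008)],'lid')
m=B&(S<90)&(Z>.112)&(Z<.16)&(Y>.1)
n,l,st,_=cv2.connectedComponentsWithStats(m.astype(np.uint8))
for i in range(1,n): 
  if st[i,4]>3: print(st[i],np.round(w[l==i].mean(0),4),np.round(w[l==i][:,2].max(),4))
"
```

```text
t 10.8 p [0.5426 0.3449 0.2641] psi 50.59 tilt [-1.1e-03 -7.0e-04 -1.0e+00]
turn 0.002 shift [-0.0045  0.0038  0.4805] len 0.096
bar 220 c [ 550.  -351.2] s [119.   14.8] longaxis 70.9 med z 0.1358
lid 1454 c [486.7  70.2] s [108.2 146.5] longaxis 110.4 med z 0.1095
[252 246  10  15  91] [0.5127 0.1699 0.1224] 0.1501
[278 250   4  13  32] [0.5075 0.1048 0.1239] 0.1296
```

View pics/t2.png

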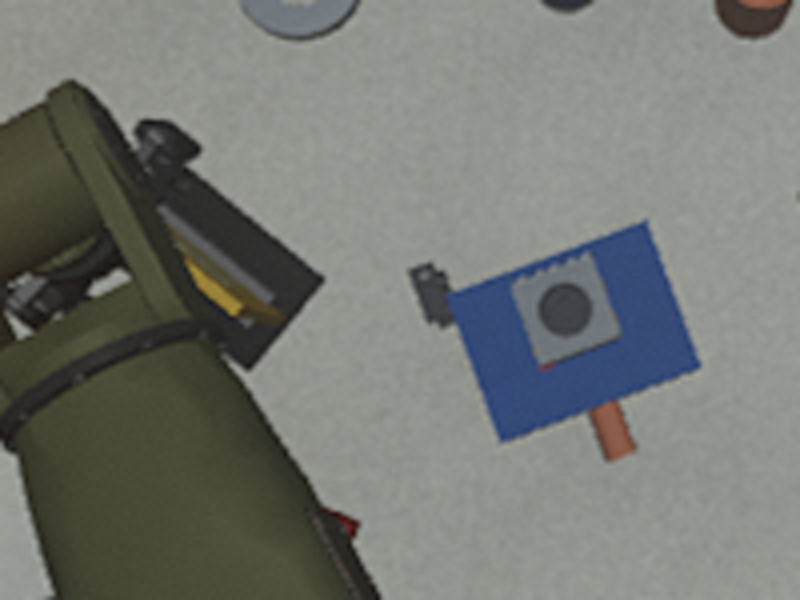

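The plug hangs centred across the rack (bar centre (550,-351), 70.9°). The crop shows the arm over the door, with the hinge bracket and pin at (430,285). I'll grip the door.

Request:
{"op": "step_arm", "data": {
  "series": [
    [0,0,0,-0.004,0.003,0.2,0],
    [0,0,0,-0.004,0.003,0.4,0],
    [0,0,0,-0.004,0.003,0.48,0],
    [0,0,0,-0.004,0.003,0.48,0],
    [0,0,0,-0.004,0.003,0.48,100]
  ]
}}

```text
clock: 11.35
tcp_pos: [0.5425, 0.342, 0.1707]
tool_rot: [2.842, 1.339, 0.002]
ft_force: [0.3, -0.1, 0.6]
grip_width: 0.856
finger_force: 0.0
```

Request:
{"op": "step_arm", "data": {
  "series": [
    [0,0,0,0,0,0,255],
    [0,0,0,0,0,0,255],
    [0,0,0,0,0,0,255],
    [0,0,0,0,0,0,255],
    [0,0,0,0,0,0,255]
  ]
}}

```text
clock: 11.85
tcp_pos: [0.5418, 0.3432, 0.17]
tool_rot: [2.841, 1.341, 0.001]
ft_force: [-0.3, -1.5, 3.7]
grip_width: 0.107
finger_force: 59.6
```

Request:
{"op": "step_arm", "data": {
  "series": [
    [0,0,0,0,0,0,255],
    [0,0,0,0,0,0,255],
    [0,0,0,0,0,0,255]
  ]
}}

```text
clock: 12.15
tcp_pos: [0.5418, 0.3432, 0.17]
tool_rot: [-2.841, -1.341, -0.001]
ft_force: [0.1, -0.5, 5.0]
grip_width: 0.108
finger_force: 59.8
```

```bash
python3 -c "
from p import *
plan([(.5425,.3437,.168,50.5)]); s=telemetry.get_state(); print(s['ft_force'],s['wrist_torque'],s['grip_width'])
from m import *
im,w,H,S,V,X,Y,Z,box=run('top2.npz','t')
m=box(245,275,240,270)&(Z>.128)&(Z<.16); print(np.round(w[m]*1000,1))
a=np.radians(20.3);c=np.array([.4868,.0702]); q=(w[box(245,275,240,270)&(Z>.1)][:,:2]-c)
print(np.round((q@np.array([[np.cos(a),-np.sin(a)],[np.sin(a),np.cos(a)]])*1000).min(0)),np.round((q@np.array([[np.cos(a),-np.sin(a)],[np.sin(a),np.cos(a)]])*1000).max(0)))
"
```

```text
t 12.15 p [0.5418 0.3432 0.17  ] psi 50.52 tilt [ 7.e-04  3.e-04 -1.e+00]
turn 0.0005 shift [0.004  0.0011 0.01  ] len 0.002
[ 0.06683274 -0.46664289  5.01705472] [-0.12494347  0.12131143 -0.01989379] 0.10773391321373588
[[525.7 175.3 137.7]
 [525.3 172.1 142.6]
 [525.6 169.8 138. ]
 [522.7 174.9 142.1]
 [522.1 171.3 150.1]
 [522.8 169.7 139.1]
 [522.5 166.5 144.1]
 [519.9 174.8 142.9]
 [519.9 172.2 141.5]
 [520.  169.6 139.7]
 [520.  166.8 140.8]
 [517.6 172.8 135.8]
 [517.8 170.4 132.2]]
[-3. 33.] [79. 94.]
```

Request:
{"op": "step_arm", "data": {
  "series": [
    [0,0,0,0,0,-0.1,255],
    [0,0,0,0,0,-0.25,255],
    [0,0,0,0,0,-0.45,255],
    [0,0,0,0,0,-0.65,255],
    [0,0,0,0,0,-0.8,255]
  ]
}}

```text
clock: 12.65
tcp_pos: [0.5415, 0.3431, 0.3312]
tool_rot: [-2.841, -1.341, -0.0]
ft_force: [0.3, 0.7, -5.8]
grip_width: 0.107
finger_force: 59.1
```

```bash
python3 -c "
from p import *
plan([(.58,.23,.33,80),(.6262,.1213,.33,110.35),(.6262,.1213,.213,110.35)])
im,d,w=cloud('side');cv2.imwrite('pics/s3.png',im[:,:,::-1])"
```

```text
t 12.65 p [0.5415 0.3431 0.3312] psi 50.52 tilt [ 2.e-04  2.e-04 -1.e+00]
turn -0.655 shift [-0.3141  0.5081  0.006 ] len 0.119
turn -0.6744 shift [-0.4951  0.3219 -0.    ] len 0.118
turn -0.0 shift [0.    0.    0.585] len 0.117
```

View pics/s3.png

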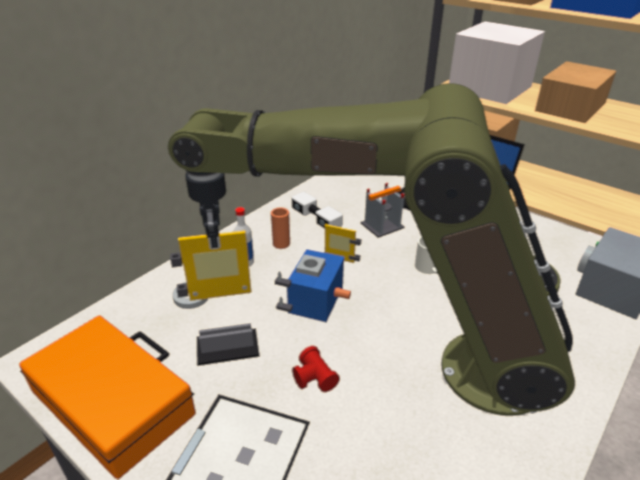

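The side view shows the door held level at (215,265), clear of the stand, with its knuckles at (180,260) and (183,290). The plug is in the rack at (385,192).

Request:
{"op": "step_arm", "data": {
  "series": [
    [0,0,-0.16,-0.08,0.12,0,255],
    [0,0,-0.33,-0.16,0.25,0,255],
    [0,0,-0.5,-0.24,0.38,0,255],
    [0,0,-0.655,-0.314,0.508,0,255],
    [0,0,-0.655,-0.314,0.508,0,255]
  ]
}}

```text
clock: 13.2
tcp_pos: [0.5811, 0.2269, 0.3277]
tool_rot: [-2.405, -2.02, 0.004]
ft_force: [0.3, 0.5, -4.7]
grip_width: 0.106
finger_force: 59.3
```

Request:
{"op": "step_arm", "data": {
  "series": [
    [0,0,-0.16,-0.12,0.08,0,255],
    [0,0,-0.33,-0.25,0.16,0,255],
    [0,0,-0.5,-0.37,0.24,0,255],
    [0,0,-0.674,-0.495,0.322,0,255],
    [0,0,-0.674,-0.495,0.322,0,255]
  ]
}}

```text
clock: 13.7
tcp_pos: [0.6272, 0.1187, 0.3276]
tool_rot: [-1.793, -2.578, 0.003]
ft_force: [0.5, -0.3, -5.3]
grip_width: 0.107
finger_force: 59.3
```

Request:
{"op": "step_arm", "data": {
  "series": [
    [0,0,0,0,0,0.15,255],
    [0,0,0,0,0,0.3,255],
    [0,0,0,0,0,0.45,255],
    [0,0,0,0,0,0.56,255],
    [0,0,0,0,0,0.58,255]
  ]
}}

```text
clock: 14.2
tcp_pos: [0.6249, 0.1221, 0.2094]
tool_rot: [-1.794, -2.573, 0.007]
ft_force: [-1.4, 0.1, -5.0]
grip_width: 0.109
finger_force: 59.3
```

Request:
{"op": "step_arm", "data": {
  "series": [
    [0,0,0,0,0,0,255],
    [0,0,0,0,0,0,255]
  ]
}}

```text
clock: 14.4
tcp_pos: [0.6267, 0.1218, 0.2148]
tool_rot: [1.795, 2.577, 0.002]
ft_force: [0.6, -0.1, -4.0]
grip_width: 0.105
finger_force: 59.2
```

```bash
cat > k.py <<'E'
from p import *
from m import *
im,d,w=cloud('top');np.savez('top3.npz',im=im,d=d,w=w);cv2.imwrite('pics/t3.png',cv2.resize(im[180:330,180:380,::-1],(800,600),interpolation=cv2.INTER_CUBIC))
im,w,H,S,V,X,Y,Z,box=run('top3.npz','t')
s,M=pose();p=s['tcp_pos'];psi=np.arctan2(M[1,0],M[0,0])
# points in tool-aligned (door) frame: y along psi (mm), x toward psi-90
D=w-p; yy=D[...,0]*np.cos(psi)+D[...,1]*np.sin(psi); xx=D[...,0]*np.sin(psi)-D[...,1]*np.cos(psi)
zt=p[2]+.015-.005
m=box(200,380,180,330)&(abs(yy)<.12)&(abs(xx)<.025)&(abs(Z-p[2]-.011)<.012)&(H>15)&(H<35)&(S>100)
if m.sum()>10: rect(w[m],'doortop'); print('yext',yy[m].min(),yy[m].max(),'x',np.median(xx[m]))
m=box(200,380,180,330)&(yy>.068)&(yy<.1)&(abs(xx)<.02)&(abs(Z-p[2]+.032)<.012)
print('knuckle top n',m.sum(), 'x',np.round(np.median(xx[m]),4),xx[m].min(),xx[m].max(),'y',yy[m].min(),yy[m].max(),'z',np.median(Z[m]))
plan([(.5512,.0935,.213,110.35)])
E
python3 k.py
```

```text
doortop 44 c [627.  118.2] s [  9.9 126.8] longaxis 110.2 med z 0.2238
yext -0.06673660327584256 0.060046078023124234 x -0.0023700249127165483
knuckle top n 8 x 0.0053 -0.00747152710378567 0.010021876816885409 y 0.0921500631363871 0.09573181224365908 z 0.18021223321580343
t 14.45 p [0.6268 0.1217 0.215 ] psi 110.3 tilt [ 2.2e-03  3.0e-04 -1.0e+00]
turn -0.0011 shift [-0.001  -0.4034  0.0091] len 0.081
```

View pics/t3.png

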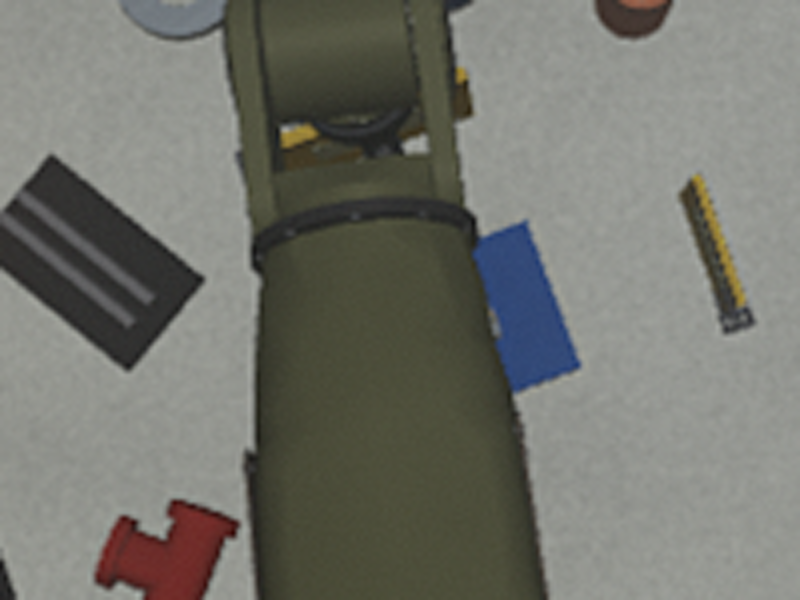

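The arm hides the hinge from above in this crop; only the door's ends show, at (300,133) and (463,95). I'll move in at the raised height and check with the side camera.

Request:
{"op": "step_arm", "data": {
  "series": [
    [0,0,0,0,-0.1,0.005,255],
    [0,0,0,0,-0.2,0.008,255],
    [0,0,0,0,-0.3,0.008,255],
    [0,0,0,0,-0.37,0.008,255],
    [0,0,0,0,-0.403,0.008,255]
  ]
}}

```text
clock: 14.95
tcp_pos: [0.5504, 0.0932, 0.2133]
tool_rot: [1.795, 2.577, 0.002]
ft_force: [0.2, -0.4, -5.2]
grip_width: 0.106
finger_force: 59.5
```

Request:
{"op": "step_arm", "data": {
  "series": [
    [0,0,0,0,0,0,255],
    [0,0,0,0,0,0,255],
    [0,0,0,0,0,0,255]
  ]
}}

```text
clock: 15.25
tcp_pos: [0.5513, 0.0936, 0.212]
tool_rot: [1.795, 2.578, 0.0]
ft_force: [0.5, 0.4, -4.3]
grip_width: 0.108
finger_force: 59.5
```

```bash
python3 -c "
from p import *
plan([(.5512,.0935,.213,110.35)]); s=telemetry.get_state(); print(s['ft_force'],s['wrist_torque'])
im,d,w=cloud('side');np.savez('s4.npz',im=im,d=d,w=w);cv2.imwrite('pics/s4.png',cv2.resize(im[210:330,240:400,::-1],(800,600),interpolation=cv2.INTER_CUBIC))
E=np.array(imaging.camera_info('side')['extrinsics']);K=np.array(imaging.camera_info('side')['mtx'])
def px(p):
    c=E[:3,:3]@p+E[:3,3]; u=K[0,0]*c[0]/-c[2]+K[0,2]; v=K[1,1]*-c[1]/-c[2]+K[1,2]; return np.round([(u-240)*5,(v-210)*5])
for z in (.035,.061,.12,.146): print('pin',z,px(np.array([.5224,.1711,z])))
for z in (.073,.095,.158,.180): print('kn',z,px(np.array([.5224,.1711,z])))
"
```

```text
t 15.25 p [0.5513 0.0936 0.212 ] psi 110.32 tilt [ 4.e-04  1.e-04 -1.e+00]
turn -0.0006 shift [-0.0001 -0.0007 -0.005 ] len 0.001
[ 0.54412209  0.41064978 -4.32155933] [-0.06344161  0.03363398 -0.01064179]
pin 0.035 [207. 469.]
pin 0.061 [205. 432.]
pin 0.12 [201. 345.]
pin 0.146 [198. 305.]
kn 0.073 [204. 415.]
kn 0.095 [203. 382.]
kn 0.158 [197. 286.]
kn 0.18 [195. 251.]
```

View pics/s4.png

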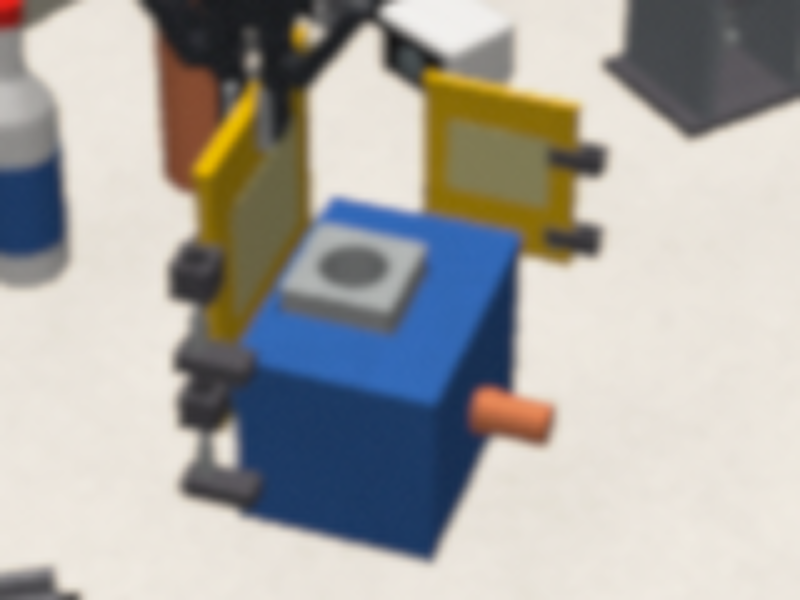

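The crop shows both knuckles, at (197,272) and (203,403), sitting over their pins at about (202,325) and (205,450), between the brackets as wanted. I'll lower slowly and watch the force.

Request:
{"op": "step_arm", "data": {
  "series": [
    [0,0,0,0,0,0.015,255],
    [0,0,0,0,0,0.03,255],
    [0,0,0,0,0,0.045,255],
    [0,0,0,0,0,0.06,255],
    [0,0,0,0,0,0.07,255]
  ]
}}

```text
clock: 15.8
tcp_pos: [0.5507, 0.0933, 0.1974]
tool_rot: [-1.795, -2.578, 0.0]
ft_force: [-0.9, -0.4, -4.2]
grip_width: 0.104
finger_force: 59.6
```

Request:
{"op": "step_arm", "data": {
  "series": [
    [0,0,0,0,0,0.01,255],
    [0,0,0,0,0,0.02,255],
    [0,0,0,0,0,0.03,255],
    [0,0,0,0,0,0.03,255],
    [0,0,0,0,0,0.03,255]
  ]
}}

```text
clock: 16.3
tcp_pos: [0.5508, 0.0933, 0.1919]
tool_rot: [1.795, 2.578, 0.0]
ft_force: [-0.0, 0.5, -5.1]
grip_width: 0.103
finger_force: 59.5
```

```bash
python3 -c "
from p import *
plan([(.5512,.0935,.175,110.35)]); s=telemetry.get_state(); print(s['ft_force'],s['wrist_torque'])"
```

```text
t 16.3 p [0.5508 0.0933 0.1919] psi 110.32 tilt [ 1.e-04 -0.e+00 -1.e+00]
turn -0.0007 shift [0.0001 0.002  0.0846] len 0.017
[-0.04294378  0.54660814 -5.14958011] [-0.06987453 -0.03066584  0.01281849]
```

Request:
{"op": "step_arm", "data": {
  "series": [
    [0,0,0,0,0,0.015,255],
    [0,0,0,0,0,0.03,255],
    [0,0,0,0,0,0.045,255],
    [0,0,0,0,0,0.06,255],
    [0,0,0,0,0,0.07,255]
  ]
}}

```text
clock: 16.8
tcp_pos: [0.5508, 0.0934, 0.1776]
tool_rot: [-1.795, -2.578, 0.0]
ft_force: [1.3, -0.1, -4.8]
grip_width: 0.106
finger_force: 59.6
```

Request:
{"op": "step_arm", "data": {
  "series": [
    [0,0,0,0,0,0.01,255],
    [0,0,0,0,0,0.012,255],
    [0,0,0,0,0,0.012,255]
  ]
}}

```text
clock: 17.1
tcp_pos: [0.5509, 0.0934, 0.1756]
tool_rot: [1.795, 2.578, 0.0]
ft_force: [1.3, -0.7, -3.9]
grip_width: 0.103
finger_force: 59.8
```

```bash
python3 -c "
from p import *
plan([(.5512,.0935,.175,110.35)]); s=telemetry.get_state(); print(s['ft_force'],s['wrist_torque'])"
```

```text
t 17.1 p [0.5509 0.0934 0.1756] psi 110.32 tilt [ 2.e-04  0.e+00 -1.e+00]
turn -0.0007 shift [0.0001 0.0018 0.0028] len 0.001
[ 1.31607237 -0.72879065 -3.88587127] [-0.00590791 -0.13593629 -0.12063949]
```

Still carrying the door's weight, so I'll go another 1.5 mm and then release.

Request:
{"op": "step_arm", "data": {
  "series": [
    [0,0,0,0,0,0.004,255],
    [0,0,0,0,0,0.008,255],
    [0,0,0,0,0,0.008,255],
    [0,0,0,0,0,0.008,255]
  ]
}}

```text
clock: 17.5
tcp_pos: [0.5513, 0.0932, 0.1749]
tool_rot: [1.794, 2.577, 0.002]
ft_force: [1.4, -4.1, 6.1]
grip_width: 0.111
finger_force: 61.2
```

Request:
{"op": "step_arm", "data": {
  "series": [
    [0,0,0,0,0,0,215],
    [0,0,0,0,0,0,200],
    [0,0,0,0,0,0,150],
    [0,0,0,0,0,0,0],
    [0,0,0,0,0,0,0]
  ]
}}

```text
clock: 18.0
tcp_pos: [0.5508, 0.0934, 0.1738]
tool_rot: [-1.795, -2.579, 0.0]
ft_force: [-0.4, 0.8, -0.0]
grip_width: 0.723
finger_force: 0.0
```

Request:
{"op": "step_arm", "data": {
  "series": [
    [0,0,0,0,0,0,0],
    [0,0,0,0,0,0,0],
    [0,0,0,0,0,0,0],
    [0,0,0,0,0,-0.1,0],
    [0,0,0,0,0,-0.3,0]
  ]
}}

```text
clock: 18.5
tcp_pos: [0.5498, 0.0932, 0.232]
tool_rot: [-1.792, -2.575, 0.006]
ft_force: [0.4, -0.4, 1.9]
grip_width: 0.998
finger_force: 0.0
```

Request:
{"op": "step_arm", "data": {
  "series": [
    [0,0,0,0,0,-0.2,0],
    [0,0,0,0,0,-0.4,0],
    [0,0,0,0,0,-0.4,0],
    [0,0,0,0,0,-0.4,0]
  ]
}}

```text
clock: 18.9
tcp_pos: [0.5508, 0.0934, 0.3142]
tool_rot: [1.794, 2.578, 0.001]
ft_force: [-0.1, -0.6, -1.8]
grip_width: 0.995
finger_force: 0.0
```

```bash
python3 -c "
from p import *
plan([(.5512,.0935,.175,110.35)])
im,d,w=cloud('side');cv2.imwrite('pics/s5.png',cv2.resize(im[150:330,220:460,::-1],(800,600),interpolation=cv2.INTER_CUBIC))"
```

```text
t 18.9 p [0.5508 0.0934 0.3142] psi 110.32 tilt [ 1.1e-03  1.0e-04 -1.0e+00]
turn -0.0006 shift [0.     0.0012 0.696 ] len 0.139
```

View pics/s5.png

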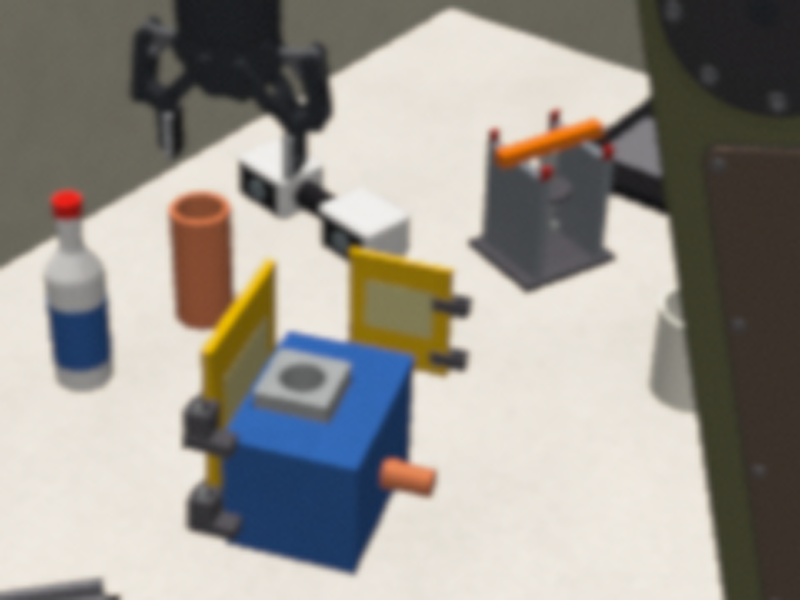

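The door hangs closed, with both knuckles down on their brackets at (205,420) and (207,507). The plug hangs in the rack at (550,143), and the gripper is clear of everything.

```bash
python3 -c "
from h import *
print(r.finish_job())"
```

```text
the job is handed in; nothing more can be done
None
```

I handed the job in at about 19 s on the robot's clock: the plug was twisted free, drawn out and hung across the rack, and the door is on both pins, closed and released. The last picture confirmed this, but the hand-in returned no verdict.

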